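# Sort the puppet parts for painting

## Robot

A 6-joint arm with a two-finger parallel gripper is mounted at the origin on the work surface. World frame = base frame: x ahead of the robot, y to its left, z up, the work surface at z = 0. Lengths are in mm, angles in rad, forces in N, time in s.
With the tool pointing down it reaches from about 400 to 925 mm from the base axis. Payload 12.5 kg.
Tool frame: the origin (TCP) lies on the front face of the gripper's body, between the roots of the fingers; the fingertips stand 78 mm ahead of it and the grasp point (between the pads) lies 59 mm ahead of it (env.nose_length is the distance from the TCP to the fingertips, in mm); z points along the fingers, y is the line along which they close (so a half turn about z gives the same grasp; the last joint's range is limited). The gripper opens to 95 mm and grips with 3 to 60 N. Pads are 20 mm wide; open, the fingers measure 119 mm over their backs; the gripper's body (75 mm by 180 mm) begins 59 mm behind the grasp point.
Start: joints at [-1.404, 0.491, 1.559, -0, 1.092, -0.106], TCP at [168.414, -601.892, 292.261] pointing down, gripper open.
Joint ranges: [-3.1, 3.1], [-0.84, 2.19], [0.05, 2.79], [-1.13, 4.28], [0.06, 2.93], [-2.69, 2.69]. Speed limits (rad/s): [2.22, 2.22, 2.79, 3.14, 3.14, 3.14].

## Interface

Orientations are given as [roll, pitch, yaw] about the fixed x, y, z axes, in that order (R = Rz(yaw) Ry(pitch) Rx(roll)).
In Python, from cell import env gives the robot as it stands.
- The arm moves only by the tool jog_arm, never from a script. Its argument "motion" is a list of rows, each a list of 7 numbers: the turn, a rotation vector about the tool's x, y, z in degrees, then the shift along the tool's x, y, z in mm, then the finger opening in mm, from 0 to 95.1. In form: [[wx, wy, wz, x, y, z, hand], ...]. A call has 1 to 10 rows; each row shifts and turns the commanded pose from where the row before left it, along the tool's axes as they then stand; what a row does not reach is not made up. A row lasts 1/8 s, in which the tool goes at most 62.5 mm and 10.7 degrees, less where a joint would pass 70% of its speed; a pose out of reach is approached as far as the arm can. A call is refused whole if a number of a shift passes 62.5 or a number of a turn 10.7, either way. A call with a gripper value outside its range is refused whole. The fingers move at their own pace and stop on an object; the grip force is fixed at half the most. Time passes only in rows, so rows that do not move let the fingers close. It gives the time, the measured TCP pose, the force, the opening and the grip force at its end, in the units of the state.
- env.state(): the state, without advancing time (a new reading comes with each control period).
- env.read_camera(name): name is "side" or "top" or "wrist"; returns a dict with "color" (480x640x3 uint8, red, green, blue), "z_map" (480x640 float32, mm along the optical axis (not along the pixel's ray), 0 where there is no reading), "camera_matrix" (3x3 intrinsics, pixels), "world_to_cam" (4x4, takes a point from world to camera coordinates). Camera axes: x right, y up, looking along -z (the intrinsics and any distortion apply to the point x, -y, -z); pixel columns grow to the right and rows downward; lengths in mm; the calibration is good to about 2 mm. A picture is of the moment at which its call begins.
- env.job_done(): hands the job in; it is judged then, once.
Trained networks look in the newest picture that a camera, given by its name, has taken for a name from the list of things; names that differ only in an ending like _2 or _b are one class to them, and where a whole thing is asked for, a point or a joint stands for the part that bears it (a point fixed in the world has none). Each returns a list of dicts, best first, with "score" (0 to 1); they miss things now and then, are a little off and sometimes report something else, mostly with a low value. They report only what shows in the picture. A call takes as long as a camera call. They do not tell look-alikes from the thing itself.
- env.recognise(camera, thing): "location" ([column, row] in pixels, amid what is visible of it).
The state is a dict: "t": time; "joints": joint angles; "qvel": joint speeds; "tau": joint torques, N m; "eef_pos": TCP position; "tcp_rot": TCP orientation; "ft_force": force on the tool from outside, world axes, zero at the start; "moment": the same for the moment, N m; "opening": opening from 0.0 (shut) to 1.0 (fully open); "grip_force": force on a finger pad.
Only numpy, scipy, OpenCV 4.12 (cv2) and the standard library are available. Lean on these libraries where they do the work, as an engineer would, in place of code of your own. Each camera call takes 0.05 s, during which the arm holds its last target. There are 200 camera calls.

## Task

Sort the loose wooden puppet parts on the bench: stand both heads upright on their necks in the round dish, lay both legs flat on the floor of the long tray, not on top of each other, and lay the torso flat in the square tray. Leave the paint jar and the brush pot standing where they are, and let go of everything at the end.

Things in the scene. Friction and masses are not known exactly. Their poses are not given: they have to be found in the camera images.
- big_head_center (a point): Plain wooden puppet head, the larger of two: an egg-round solid 46 mm across and 58 mm tall that stands upright on its flat round neck (30 mm across, 12 mm tall). Its widest band, 46 mm across, lies 28 to 42 mm above the underside: grip it there. This point is on its upright axis, half-way up, 29 mm above the underside. z: up through the crown; x: towards the nose (which stands out 30 mm from the axis); gripping along y clears the nose. About 45 g.
- small_head_center (a point): Plain wooden puppet head, the smaller of two: same shape, 37 mm across and 46 mm tall on a flat round neck 24 mm across. Its widest band, 37 mm across, lies 22 to 34 mm above the underside: grip it there. This point is on its upright axis, half-way up, 23 mm above the underside. z: up; x: towards the nose (stands out 24 mm); gripping along y clears the nose. About 28 g.
- left_leg_center (a point): Plain wooden puppet lower leg with boot, lying flat, an L seen from above: 80 mm long (x from -40 to +41), 20 mm high. The shank is 20 mm wide (y -10 to +10) from x = -40 to +21; the boot at the +x end has a toe that reaches to y = +22. This point is half-way up (10 mm above the underside), on the shank's centre line, near the balance point: grip here across y (20 mm). z: up. About 30 g.
- right_leg_center (a point): The mirror image of the left leg: plain wooden lower leg, 80 mm long, 20 mm high, shank 20 mm wide from x = -40 to +21, its boot toe at the +x end reaching to y = -22. This point is half-way up (10 mm above the underside), on the shank's centre line, near the balance point: grip here across y (20 mm). z: up. About 30 g.
- torso_center (a point): Plain wooden puppet torso lying flat: a block 76 mm long (x), 44 mm wide (y) and 30 mm high, with 56 mm wide shoulders from x = +18 to +34. This point is its centre, half-way up (15 mm above the underside); grip it across y (44 mm wide from x = -38 to +18), at the centre or up to 8 mm towards -x of it, so that the fingers clear the shoulders. z: up. About 80 g.
- dish: Round aluminium dish fixed to the bench, for heads: inner radius 79 mm at the floor, wall 4 mm, rim 20 mm above the bench. Origin: centre of its underside, on the bench; inner floor 4 mm above it. z up.
- long_tray: Long narrow dark-wood tray fixed to the bench, for legs: outside 102 mm (x) by 222 mm (y), walls 6 mm thick, inside 90 by 210 mm, rim 19 mm above the bench. Origin: centre of its underside, on the bench; inner floor 6 mm above it. y: along its length; z up. The two legs fit end to end along it, each about 52 mm from the middle.
- square_tray: Square dark-wood tray fixed to the bench, for the torso: outside 142 by 142 mm, walls 6 mm thick, inside 130 by 130 mm, rim 19 mm above the bench. Origin: centre of its underside, on the bench; inner floor 6 mm above it. x and y: along its sides; z up.
- paint_jar: Bystander: small loose paint jar, 52 mm across, 62 mm tall, standing on the bench. Origin: centre of its underside. Leave it standing where it is.
- brush_pot: Bystander: green pot with brushes, 84 mm across, brushes up to 200 mm tall, standing loose on the bench. Origin: centre of its underside. Leave it standing where it is.
Mind the look-alikes: they are no part of the job. Leave any turquoise look-alike of the part that bears small_head_center alone.

How it is judged (in metres and radians):
At the end, for the whole second after the job is handed in: Heads in the dish: centre within 66 mm of its axis, neck on its floor, upright within 0.2 rad. Legs flat in the long tray: within 40 mm across, 100 mm along of its middle. Torso flat in the square tray: within 52 mm of its middle. Flat: at most 3.5 mm above floor. All released, at rest (horizontal distance between each of big_head_center, small_head_center and dish below 0.066 m and z of big_head_center in the frame of dish below 0.037 m and angle between each of big_head_center, small_head_center's own z axis and vertical below 0.2 rad and z of small_head_center in the frame of dish below 0.0312 m and x of left_leg_center in the frame of long_tray between -0.04 and 0.04 m and y of left_leg_center in the frame of long_tray between -0.1 and 0.1 m and z of each of left_leg_center, right_leg_center in the frame of long_tray below 0.0195 m and x of right_leg_center in the frame of long_tray between -0.04 and 0.04 m and y of right_leg_center in the frame of long_tray between -0.1 and 0.1 m and x of torso_center in the frame of square_tray between -0.052 and 0.052 m and y of torso_center in the frame of square_tray between -0.052 and 0.052 m and z of torso_center in the frame of square_tray below 0.0245 m and linear speed of each of big_head, small_head, left_leg, right_leg, torso below 0.02 m/s and angular speed of each of big_head, small_head, left_leg, right_leg, torso below 0.2 rad/s); the robot touches nothing.
It fails at once if the paint jar is shifted by more than 30 mm or tipped (distance of paint_jar from where it was at the start of the episode above 0.03 m or angle between paint_jar's own z axis and vertical above 0.35 rad).
It fails at once if the brush pot is shifted by more than 30 mm or tipped (distance of brush_pot from where it was at the start of the episode above 0.03 m or angle between brush_pot's own z axis and vertical above 0.35 rad).
It also fails if it takes over 120 s, if anything falls off the work surface, if the arm or the gripper's body presses on something with over 40 N, if the wrist force passes 120 N, or if a joint passes its speed limit or range.

## Working session

There is one attempt and no reset: what is moved stays moved. The work goes in short steps, Python scripts to look and compute and a tool call to move; the robot and the scene stay as the last step left them, time stands still between calls to the robot, and variables do not carry over. Pictures are saved under pics/ and viewed, at most 14 in all, crops included, and the job is handed in when it is done.

Besides the shell and the picture viewer there is one more tool, called after ">>>" in YAML: its name, and indented under it one key for each argument. jog_arm: Moves the arm, as the interface text tells. Its arguments: {"type":"object","properties":{"motion":{"type":"array"}},"required":["motion"]}

```bash
mkdir -p pics; cat > h.py <<'E'
from cell import env
import numpy as np, cv2
def cam(n,save=None):
    c=env.read_camera(n)
    if save: cv2.imwrite('pics/'+save,c['color'][:,:,::-1])
    return c
def cloud(c):
    K=np.array(c['camera_matrix']);z=c['z_map'].astype(float)
    v,u=np.mgrid[0:z.shape[0],0:z.shape[1]]
    P=np.stack([(u-K[0,2])/K[0,0]*z,-(v-K[1,2])/K[1,1]*z,-z,np.ones_like(z)],-1)
    W=P@np.linalg.inv(np.array(c['world_to_cam'])).T
    W=W[...,:3];W[z<=0]=np.nan
    return W
T=['big_head_center','small_head_center','left_leg_center','right_leg_center','torso_center','dish','long_tray','square_tray','paint_jar','brush_pot']
E
python3 - <<'E'
from h import *
for n in ['top','side']:
    c=cam(n,n+'0.png');W=cloud(c)
    for t in T:
        for d in env.recognise(n,t)[:4]:
            u,v=map(int,np.round(d['location']))
            print(n,t,round(d['score'],2),u,v,np.round(W[v,u]))
print(env.state())
E
```

```text
top big_head_center 0.92 518 255 [ 549. -361.   55.]
top big_head_center 0.29 390 226 [623. -63.  39.]
top small_head_center 0.75 391 188 [713. -66.  55.]
top small_head_center 0.58 389 226 [623. -61.  39.]
top small_head_center 0.55 358 225 [622.  15.  54.]
top left_leg_center 0.79 456 239 [ 595. -226.   18.]
top left_leg_center 0.53 290 208 [675. 179.  11.]
top left_leg_center 0.5 522 255 [ 549. -369.   58.]
top right_leg_center 0.57 424 291 [ 468. -142.   27.]
top torso_center 0.83 490 303 [ 439. -297.   27.]
top torso_center 0.63 337 292 [468.  64.   2.]
top dish 0.56 222 295 [461. 341.   5.]
top long_tray 0.55 337 291 [470.  64.   6.]
top square_tray 0.57 291 207 [677. 177.  10.]
top paint_jar 0.85 437 182 [ 725. -176.   64.]
top brush_pot 0.83 116 275 [510. 601.   1.]
side big_head_center 0.87 365 442 [ 549. -377.   58.]
side big_head_center 0.6 262 184 [462. 344.   7.]
side small_head_center 0.78 354 271 [622.   0.  42.]
side small_head_center 0.78 401 290 [708. -71.  46.]
side small_head_center 0.59 358 303 [610. -84.  43.]
side left_leg_center 0.58 366 375 [ 590. -236.   19.
[... 417 characters left out ...]
  28.]
{'t': 1.1, 'joints': array([-1.40359282e+00,  4.90911162e-01,  1.55889566e+00,  1.62209389e-05,
        1.09167485e+00, -1.05618397e-01]), 'qvel': array([ 2.90942818e-04,  7.49517805e-04,  9.22029365e-05,  1.40875998e-03,
       -9.57301424e-04, -1.31437807e-04]), 'tau': array([-3.12331322e-04, -6.12481356e+01, -2.58434236e+01,  6.91693020e-02,
        4.44267341e-02,  1.41934149e-05]), 'eef_pos': array([ 168.4228609 , -601.89835901,  292.25550319]), 'tcp_rot': array([ 3.14148077e+00, -2.61510224e-06,  2.72814432e-01]), 'ft_force': array([-0.36663032, -0.34199293,  0.22751444]), 'moment': array([-0.03142359, -0.0086047 ,  0.01684746]), 'grip_force': 0.0, 'opening': 0.9975359137136048}
```

```bash
python3 - <<'E'
import cv2
t=cv2.imread('pics/top0.png');s=cv2.imread('pics/side0.png')
cv2.imwrite('pics/topc.png',cv2.resize(t[140:360,80:560],(800,367),interpolation=cv2.INTER_CUBIC))
cv2.imwrite('pics/sidec.png',cv2.resize(s[240:470,230:500],(700,596),interpolation=cv2.INTER_CUBIC))
E
```

```text
(no output)
```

View pics/topc.png

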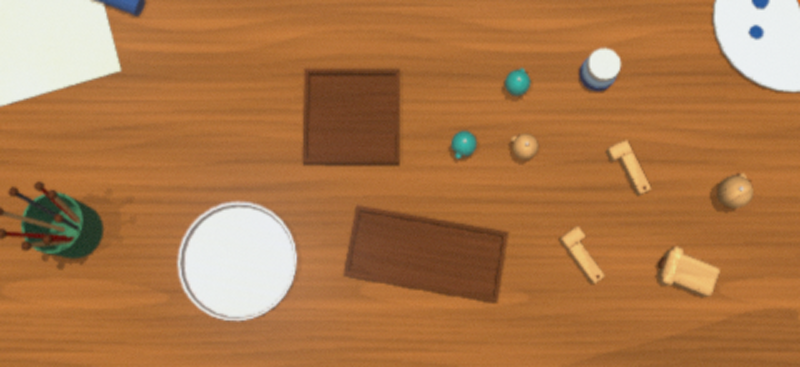

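View pics/sidec.png

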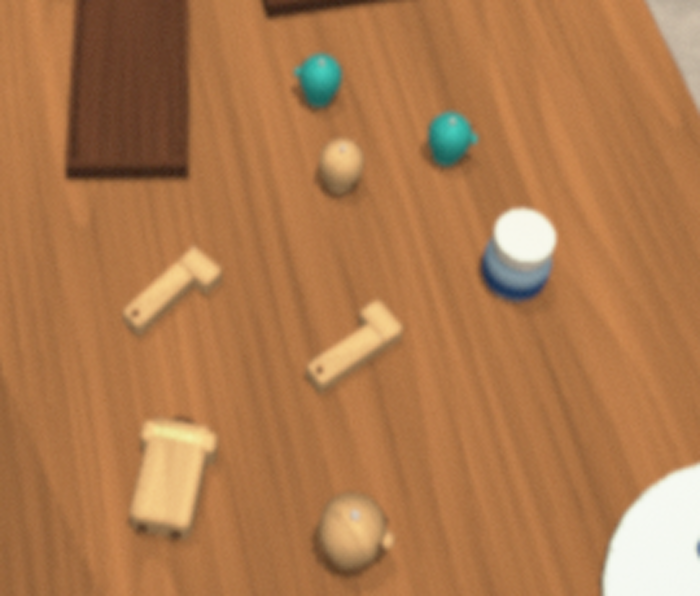

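The side crop shows the big head at side px (365,442) and the torso at (296,422). The legs are at (292,351) and (366,375), and all of these are plain wood. There are three small-head candidates in the top view: (391,188) is turquoise, (358,225) is turquoise, and (390,226) is plain wood. The part is described as plain wooden, so (390,226) is the one meant; the enlarged side crop confirms it as the wooden egg at crop px (340,165).

```bash
cat > m.py <<'E'
from h import *
def shape(W,xy,r,z0,z1=90):
    P=W.reshape(-1,3);P=P[np.isfinite(P[:,0])]
    m=(np.hypot(P[:,0]-xy[0],P[:,1]-xy[1])<r)&(P[:,2]>z0)&(P[:,2]<z1)
    return P[m]
def go(x,y,yaw,z,s=None):
    """remaining turn (deg about tool z) then shift in turned tool frame; z = grasp point height, yaw mod pi in rad"""
    s=s or env.state();p=np.array(s['eef_pos']);cy=s['tcp_rot'][2]
    d=(yaw-cy+np.pi/2)%np.pi-np.pi/2; ny=cy+d
    dx,dy=x-p[0],y-p[1]
    print('turn wz %.1f'%(-np.degrees(d)),'shift x %.1f y %.1f z %.1f'%(np.cos(ny)*dx+np.sin(ny)*dy,np.sin(ny)*dx-np.cos(ny)*dy,p[2]-59-z),'grasp now',np.round([p[0],p[1],p[2]-59],1),'yaw %.3f q1 %.2f q6 %.2f'%(cy,s['joints'][0],s['joints'][5]))
E
python3 - <<'E'
from m import *
for n in ['top','side']:
    W=cloud(cam(n))
    for nm,xy,r,z0 in [('big',(549,-365),45,25),('small',(622,-63),36,20),('legA',(592,-230),62,10),('legB',(462,-148),62,10),('torso',(439,-302),62,18),('dish',(462,343),110,14),('long',(468,65),140,15),('square',(673,175),125,15),('bench',(560,-60),40,-20),('jar',(727,-185),45,40)]:
        P=shape(W,xy,r,z0,{'dish':26,'long':24,'square':24}.get(nm,90))
        if len(P)<5: print(n,nm,len(P));continue
        q=P[:,:2].astype(np.float32);(c,sz,a)=cv2.minAreaRect(q)
        print(n,nm,len(P),'mean',q.mean(0).round(1),'rect',np.round(c,1),np.round(sz,1),round(a,1),'z med/max',P[:,2].__getitem__(slice(None)).max().round(1),np.median(P[:,2]).round(1))
E
```

```text
top big 337 mean [ 551.6 -370. ] rect [ 553.2 -373.8] [45.2 44.9] 15.8 z med/max 64.9 52.1
top small 195 mean [619.1 -74.3] rect [620.2 -75.9] [34.5 35.6] 8.9 z med/max 51.3 42.1
top legA 338 mean [ 594.1 -230. ] rect [ 590.  -227.4] [81.2 33.7] 21.2 z med/max 28.2 20.3
top legB 351 mean [ 465.  -154.5] rect [ 466.7 -151.4] [83.7 75.9] 81.4 z med/max 28.3 20.0
top torso 665 mean [ 438.6 -302.3] rect [ 437.8 -303. ] [79.8 55.3] 64.5 z med/max 37.7 30.1
top dish 434 mean [460. 345.] rect [456.4 338.1] [167.9 167.3] 46.1 z med/max 25.9 19.8
top long 620 mean [467.3  70.3] rect [502.5  62.2] [222.1 174.6] 79.9 z med/max 24.0 19.6
top square 488 mean [664.9 182.2] rect [669.2 177.6] [140.7 141.8] 90.0 z med/max 23.9 19.7
top bench 821 mean [559.9 -59.8] rect [559.9 -59.4] [78.6 78.1] 86.1 z med/max 10.3 0.9
top jar 323 mean [ 733.5 -187.9] rect [ 735.  -189.1] [45.1 45.3] 16.9 z med/max 73.1 62.3
side big 609 mean [ 551.2 -377.5] rect [ 552.4 -372.5] [45.9 46.7] 17.3 z med/max 68.5 53.0
side small 254 mean [618.  -79.9] rect [619.5 -77. ] [33.7 35.5] 87.7 z med/max 52.1 42.0
side legA 516 mean [ 593.  -231.4] rect [ 589.7 -227.2] [82.  32.8] 24.1 z med/max 27.7 20.8
side legB 491 mean [ 464.3 -156.2] rect [ 463.7 -158. ] [81.6 31.7] 31.5 z med/max 27.3 20.8
side torso 1084 mean [ 438.  -305.8] rect [ 441.1 -303.1] [83.8 55.2] 73.8 z med/max 37.2 30.9
side dish 487 mean [455.9 343.9] rect [456.  340.4] [168.5 172.5] 16.8 z med/max 25.6 20.1
side long 687 mean [465.2  59.6] rect [503.1  64.7] [227.4 177.3] 80.0 z med/max 23.9 20.3
side square 576 mean [669.5 174.5] rect [669.8 179.8] [143.8 151.1] 0.3 z med/max 23.9 20.1
side bench 898 mean [560.  -60.7] rect [560.1 -60.8] [78.3 78.4] 78.9 z med/max 8.3 1.7
side jar 489 mean [ 732.7 -191.4] rect [ 734.3 -187.7] [46.9 45.6] 73.5 z med/max 69.0 62.7
```

```bash
python3 - <<'E'
from m import *
for n in ['top','side']:
    W=cloud(cam(n))
    P=shape(W,(466,65),122,15,24);P=P[P[:,0]<575]
    # exclude square tray corner
    P=P[~((P[:,0]>590))]
    c,sz,a=cv2.minAreaRect(P[:,:2].astype(np.float32));print(n,'long',c,sz,a)
    P=shape(W,(463,-155),55,10,24)
    c,sz,a=cv2.minAreaRect(P[:,:2].astype(np.float32));print(n,'legB',c,sz,a)
    for nm,c,zlo in [('big',(552.5,-373),20),('small',(620,-76),14)]:
        P=shape(W,c,42,zlo);r=np.hypot(P[:,0]-c[0],P[:,1]-c[1]);k=np.argsort(-r)[:8]
        print(n,nm,np.c_[r[k],np.degrees(np.arctan2(P[k,1]-c[1],P[k,0]-c[0])),P[k,2]].round(0).tolist())
go(439.5,-303,np.radians(70),120)
E
```

```text
top long (467.0392150878906, 68.39152526855469) (222.21185302734375, 102.48320770263672) 79.91289520263672
top legB (464.5970764160156, -159.64234924316406) (80.5530014038086, 32.415645599365234) 33.42448043823242
top big [[30.0, -27.0, 35.0], [29.0, -29.0, 40.0], [28.0, -21.0, 37.0], [27.0, -31.0, 40.0], [27.0, -33.0, 45.0], [26.0, -27.0, 39.0], [26.0, -9.0, 41.0], [26.0, -22.0, 38.0]]
top small [[24.0, 52.0, 30.0], [22.0, 55.0, 27.0], [22.0, 46.0, 28.0], [21.0, 61.0, 28.0], [20.0, 56.0, 35.0], [20.0, 44.0, 32.0], [20.0, -16.0, 34.0], [19.0, 65.0, 37.0]]
side long (466.01068115234375, 70.33252716064453) (225.79302978515625, 102.12165069580078) 79.71428680419922
side legB (464.30914306640625, -158.96243286132812) (82.38633728027344, 33.212310791015625) 34.19269561767578
side big [[28.0, -32.0, 38.0], [28.0, -29.0, 39.0], [28.0, -27.0, 41.0], [27.0, -23.0, 41.0], [27.0, -35.0, 37.0], [27.0, -35.0, 41.0], [26.0, -32.0, 41.0], [26.0, -27.0, 40.0]]
side small [[21.0, 35.0, 36.0], [19.0, -152.0, 39.0], [19.0, 29.0, 37.0], [19.0, -178.0, 31.0], [19.0, 137.0, 37.0], [18.0, 166.0, 38.0], [18.0, -164.0, 30.0], [18.0, 167.0, 35.0]]
turn wz -54.4 shift x 373.6 y 152.5 z 113.3 grasp now [ 168.4 -601.9  233.3] yaw 0.273 q1 -1.40 q6 -0.11
```

>>> jog_arm:
  motion:
    - [0, 0, -9, 0, 0, 10, 95]
    - [0, 0, -9, 0, 0, 10, 95]
    - [0, 0, -9, 0, 0, 10, 95]
    - [0, 0, -9, 0, 0, 10, 95]
    - [0, 0, -9, 0, 0, 10, 95]
    - [0, 0, -9, 0, 0, 10, 95]
    - [0, 0, 0, 45, 19, 0, 95]
    - [0, 0, 0, 45, 19, 0, 95]
    - [0, 0, 0, 45, 19, 0, 95]
    - [0, 0, 0, 45, 19, 0, 95]

```text
t: 2.55
eef_pos: [303.2, -458.5, 232.4]
tcp_rot: [3.141, 0.0, 1.215]
ft_force: [1.0, -1.2, 1.0]
opening: 0.999
grip_force: 0.0
```

>>> jog_arm:
  motion:
    - [0, 0, 0, 45, 19, 10, 95]
    - [0, 0, 0, 45, 19, 10, 95]
    - [0, 0, 0, 45, 19, 10, 95]
    - [0, 0, 0, 40, 19, 10, 95]
    - [0, 0, 0, 0, 0, 0, 95]
    - [0, 0, 0, 0, 0, 0, 95]

```text
t: 3.3
eef_pos: [434.4, -322.2, 192.3]
tcp_rot: [3.141, 0.0, 1.216]
ft_force: [-0.5, 0.1, 0.0]
opening: 1.001
grip_force: 0.0
```

```bash
python3 - <<'E'
from m import *
go(439.5,-303,np.radians(70),16)
c=cam('wrist','w1.png');W=cloud(c)
for d in env.recognise('wrist','torso_center')[:2]:
    u,v=map(int,np.round(d['location']));print(d,W[v,u])
P=shape(W,(439,-303),70,18,45)
print(len(P),P.mean(0),cv2.minAreaRect(P[:,:2].astype(np.float32)))
E
```

```text
turn wz -0.3 shift x 19.8 y -1.8 z 117.3 grasp now [ 434.4 -322.2  133.3] yaw 1.216 q1 -0.76 q6 -0.41
{'location': [312.0, 203.9], 'score': 0.58} [ 442.1670201  -298.94892221   29.07163061]
8765 [ 441.10254064 -300.61195101   28.94767455] ((440.0079345703125, -302.98675537109375), (79.71107482910156, 55.44789123535156), 66.374267578125)
```

View pics/w1.png

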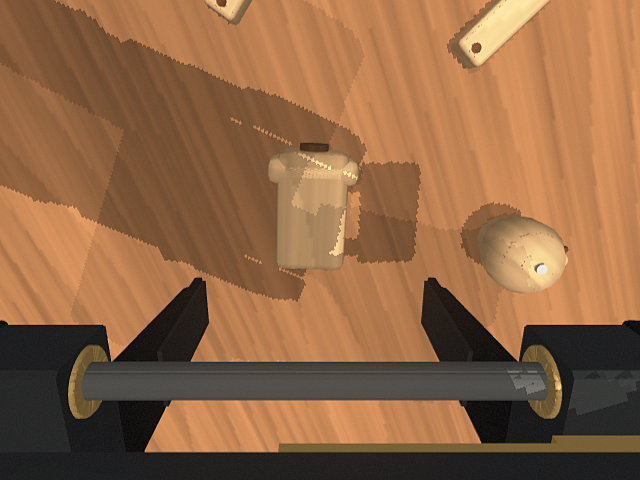

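The wrist picture shows the torso at (312,205), square to the fingers, and the big head at right (523,255).

>>> jog_arm:
  motion:
    - [0, 0, 0, 15, -2, 20, 95]
    - [0, 0, 0, 0, 0, 35, 95]
    - [0, 0, 0, 0, 0, 35, 95]
    - [0, 0, 0, 0, 0, 20, 95]
    - [0, 0, 0, 0, 0, 0, 30]
    - [0, 0, 0, 0, 0, 0, 30]
    - [0, 0, 0, 0, 0, 0, 30]
    - [0, 0, 0, 0, 0, 0, 30]
    - [0, 0, 0, 0, 0, 0, 30]

```text
t: 4.53
eef_pos: [437.9, -307.3, 82.6]
tcp_rot: [3.141, 0.0, 1.215]
ft_force: [-0.3, -0.7, 0.7]
opening: 0.527
grip_force: 0.0
```

>>> jog_arm:
  motion:
    - [0, 0, 0, 0, 0, 0, 30]
    - [0, 0, 0, 0, 0, 0, 30]
    - [0, 0, 0, 0, 0, 0, 30]

```text
t: 4.9
eef_pos: [437.9, -307.3, 82.5]
tcp_rot: [3.141, 0.0, 1.215]
ft_force: [-1.4, 1.4, 5.4]
opening: 0.467
grip_force: 29.6
```

>>> jog_arm:
  motion:
    - [0, 0, 0, 0, 0, -30, 30]
    - [0, 0, 0, 0, 0, -40, 30]
    - [0, 0, 0, 0, 0, -30, 30]
    - [0, 0, -7, 0, 0, 0, 30]
    - [0, 0, -7, 0, 0, 0, 30]
    - [0, 0, -6, 0, 0, 0, 30]

```text
t: 5.65
eef_pos: [437.7, -307.2, 182.1]
tcp_rot: [-3.141, -0.0, 1.568]
ft_force: [-0.6, 0.1, -0.0]
opening: 0.464
grip_force: 29.6
```

```bash
python3 -c "
from m import *
go(669.5,174,np.radians(90),30)"
```

```text
turn wz -0.2 shift x 481.2 y 231.8 z 93.1 grasp now [ 437.7 -307.2  123.1] yaw 1.568 q1 -0.74 q6 -0.73
```

>>> jog_arm:
  motion:
    - [0, 0, 0, 48, 23, 0, 30]
    - [0, 0, 0, 48, 23, 0, 30]
    - [0, 0, 0, 48, 23, 0, 30]
    - [0, 0, 0, 48, 23, 0, 30]
    - [0, 0, 0, 48, 23, 0, 30]
    - [0, 0, 0, 48, 23, 0, 30]
    - [0, 0, 0, 48, 23, 0, 30]
    - [0, 0, 0, 48, 23, 0, 30]
    - [0, 0, 0, 48, 23, 0, 30]
    - [0, 0, 0, 48, 23, 0, 30]

```text
t: 6.9
eef_pos: [671.4, 173.0, 181.8]
tcp_rot: [-3.141, 0.0, 1.564]
ft_force: [0.5, -1.1, -0.7]
opening: 0.465
grip_force: 29.6
```

>>> jog_arm:
  motion:
    - [0, 0, 0, 0, 0, 20, 30]
    - [0, 0, 0, 0, 0, 30, 30]
    - [0, 0, 0, 0, 0, 25, 30]
    - [0, 0, 0, 0, 0, 10, 30]
    - [0, 0, 0, 0, 0, 6, 30]
    - [0, 0, 0, 0, 0, 0, 30]

```text
t: 7.65
eef_pos: [671.0, 171.0, 91.4]
tcp_rot: [3.141, 0.0, 1.564]
ft_force: [-0.4, -0.2, -0.3]
opening: 0.464
grip_force: 29.6
```

>>> jog_arm:
  motion:
    - [0, 0, 0, 0, 0, 2, 30]
    - [0, 0, 0, 0, 0, 0, 70]
    - [0, 0, 0, 0, 0, 0, 70]
    - [0, 0, 0, 0, 0, 0, 70]
    - [0, 0, 0, 0, 0, 0, 70]
    - [0, 0, 0, 0, 0, -20, 70]
    - [0, 0, 0, 0, 0, -40, 70]
    - [0, 0, 0, 0, 0, -40, 95]
    - [0, 0, 0, 0, 0, 0, 95]

```text
t: 8.78
eef_pos: [672.0, 171.5, 194.1]
tcp_rot: [3.135, -0.001, 1.564]
ft_force: [0.1, 0.3, -1.4]
opening: 0.896
grip_force: 0.0
```

```bash
python3 -c "
from m import *
W=cloud(cam('top'))
P=shape(W,(669.5,178.5),58,26,60);print(P.mean(0),P[:,2].max(),np.median(P[:,2]),cv2.minAreaRect(P[:,:2].astype(np.float32)))
go(591.6,-233,np.radians(22.6),120)"
```

```text
<string>:4: RuntimeWarning: Mean of empty slice.
  ret = um.true_divide(
Traceback (most recent call last):
ValueError: zero-size array to reduction operation maximum which has no identity
```

>>> jog_arm:
  motion:
    - [0, 0, 9.6, 0, 0, 0, 95]
    - [0, 0, 9.6, 0, 0, 0, 95]
    - [0, 0, 9.6, 0, 0, 0, 95]
    - [0, 0, 9.6, 0, 0, 0, 95]
    - [0, 0, 9.6, 0, 0, 0, 95]
    - [0, 0, 9.6, 0, 0, 0, 95]
    - [0, 0, 9.4, 0, 0, 0, 95]

```text
t: 9.7
eef_pos: [670.6, 171.2, 188.5]
tcp_rot: [-3.141, 0.002, 0.389]
ft_force: [0.0, -0.3, -0.0]
opening: 0.999
grip_force: 0.0
```

```bash
python3 -c "
from m import *
go(591.6,-233,np.radians(22.6),120)"
```

```text
turn wz -0.3 shift x -228.2 y 342.8 z 9.5 grasp now [670.6 171.2 129.5] yaw 0.389 q1 0.15 q6 1.34
```

>>> jog_arm:
  motion:
    - [0, 0, 0, -25, 34, 0, 95]
    - [0, 0, 0, -25, 34, 0, 95]
    - [0, 0, 0, -25, 34, 0, 95]
    - [0, 0, 0, -25, 34, 0, 95]
    - [0, 0, 0, -25, 34, 0, 95]
    - [0, 0, 0, -25, 34, 0, 95]
    - [0, 0, 0, -25, 34, 0, 95]
    - [0, 0, 0, -25, 34, 0, 95]
    - [0, 0, 0, -25, 34, 5, 95]
    - [0, 0, 0, -25, 36, 5, 95]

```text
t: 10.95
eef_pos: [571.0, -241.7, 178.6]
tcp_rot: [-3.141, 0.001, 0.395]
ft_force: [0.3, -0.4, -0.3]
opening: 0.998
grip_force: 0.0
```

```bash
python3 - <<'E'
from m import *
c=cam('wrist','w2.png');W=cloud(c)
P=shape(W,(590,-228),60,10,28)
print(len(P),P.mean(0),np.median(P[:,2]),cv2.minAreaRect(P[:,:2].astype(np.float32)))
go(591.6,-233,np.radians(22.6),22)
W=cloud(cam('top'))
P=shape(W,(669.5,178.5),58,26,60);print(P.mean(0),P[:,2].max(),np.median(P[:,2]),cv2.minAreaRect(P[:,:2].astype(np.float32)))
E
```

```text
4865 [ 598.5573654  -228.70283293   19.25310263] 19.41576850686016 ((591.3765258789062, -227.76499938964844), (80.18660736083984, 31.93109703063965), 24.24286651611328)
turn wz -0.1 shift x 24.9 y -3.8 z 97.0 grasp now [ 570.  -246.1  119. ] yaw 0.393 q1 -0.51 q6 0.67
[669.92976704 173.36180969  36.16089185] 45.47286511111247 36.34119736155844 ((671.886474609375, 173.10845947265625), (78.17803955078125, 56.20646667480469), 89.81983947753906)
```

View pics/w2.png

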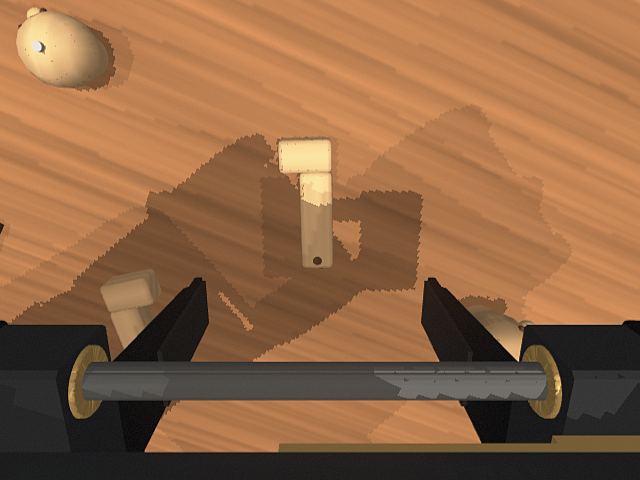

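The left leg shows at wrist px (316,205), with its toe to the left at (290,155). The torso lies flat in its tray, with its top at z 36.

>>> jog_arm:
  motion:
    - [0, 0, 0, 26, -3, 10, 70]
    - [0, 0, 0, 0, 0, 35, 60]
    - [0, 0, 0, 0, 0, 35, 50]
    - [0, 0, 0, 0, 0, 16, 45]
    - [0, 0, 0, 0, 0, 0, 10]
    - [0, 0, 0, 0, 0, 0, 10]
    - [0, 0, 0, 0, 0, 0, 10]
    - [0, 0, 0, 0, 0, 0, 10]
    - [0, 0, 0, 0, 0, 0, 10]
    - [0, 0, 0, 0, 0, 0, 10]

```text
t: 12.3
eef_pos: [594.9, -228.1, 84.1]
tcp_rot: [3.14, -0.001, 0.395]
ft_force: [-0.7, -0.4, 6.0]
opening: 0.205
grip_force: 30.0
```

>>> jog_arm:
  motion:
    - [0, 0, 0, 0, 0, 0, 10]
    - [0, 0, 0, 0, 0, 0, 10]

```text
t: 12.55
eef_pos: [594.9, -228.1, 84.1]
tcp_rot: [3.14, -0.001, 0.395]
ft_force: [-0.2, -0.1, 6.5]
opening: 0.207
grip_force: 30.0
```

>>> jog_arm:
  motion:
    - [0, 0, 0, 0, 0, -30, 10]
    - [0, 0, 0, 0, 0, -40, 10]
    - [0, 0, 0, 0, 0, -30, 10]
    - [0, 0, -9.5, 0, 0, 0, 10]
    - [0, 0, -9.5, 0, 0, 0, 10]
    - [0, 0, -9.5, 0, 0, 0, 10]
    - [0, 0, -9.5, 0, 0, 0, 10]
    - [0, 0, -9.5, 0, 0, 0, 10]
    - [0, 0, -9.5, 0, 0, 0, 10]

```text
t: 13.68
eef_pos: [594.5, -227.8, 183.2]
tcp_rot: [-3.141, 0.0, 1.395]
ft_force: [-0.5, 0.8, -0.4]
opening: 0.205
grip_force: 30.0
```

```bash
python3 -c "
from m import *
go(476.2,123,np.radians(79.8),32)"
```

```text
turn wz 0.1 shift x 324.3 y -178.5 z 92.2 grasp now [ 594.5 -227.8  124.2] yaw 1.395 q1 -0.47 q6 -0.29
```

>>> jog_arm:
  motion:
    - [0, 0, 0, 40.5, -22.3, 0, 10]
    - [0, 0, 0, 40.5, -22.3, 0, 10]
    - [0, 0, 0, 40.5, -22.3, 0, 10]
    - [0, 0, 0, 40.5, -22.3, 0, 10]
    - [0, 0, 0, 40.5, -22.3, 0, 10]
    - [0, 0, 0, 40.5, -22.3, 0, 10]
    - [0, 0, 0, 40.5, -22.3, 0, 10]
    - [0, 0, 0, 40.5, -22.3, 0, 10]
    - [0, 0, 0, 0, 0, 20, 10]
    - [0, 0, 0, 0, 0, 30, 10]

```text
t: 14.92
eef_pos: [477.6, 123.7, 133.4]
tcp_rot: [3.139, -0.001, 1.391]
ft_force: [0.6, -0.1, -0.8]
opening: 0.203
grip_force: 30.0
```

>>> jog_arm:
  motion:
    - [0, 0, 0, 0, 0, 25, 10]
    - [0, 0, 0, 0, 0, 10, 10]
    - [0, 0, 0, 0, 0, 5, 10]
    - [0, 0, 0, 0, 0, 0, 10]

```text
t: 15.42
eef_pos: [477.6, 122.9, 93.5]
tcp_rot: [3.141, -0.0, 1.39]
ft_force: [-0.1, -0.2, -0.1]
opening: 0.205
grip_force: 30.0
```

>>> jog_arm:
  motion:
    - [0, 0, 0, 0, 0, 3, 10]
    - [0, 0, 0, 0, 0, 0, 50]
    - [0, 0, 0, 0, 0, 0, 50]
    - [0, 0, 0, 0, 0, 0, 50]
    - [0, 0, 0, 0, 0, 0, 50]
    - [0, 0, 0, 0, 0, -20, 50]
    - [0, 0, 0, 0, 0, -40, 50]
    - [0, 0, 0, 0, 0, -40, 95]
    - [0, 0, 9, 0, 0, 0, 95]
    - [0, 0, 9, 0, 0, 0, 95]

```text
t: 16.68
eef_pos: [477.4, 123.0, 190.9]
tcp_rot: [3.141, -0.001, 1.071]
ft_force: [0.5, -0.1, 0.1]
opening: 0.783
grip_force: 0.0
```

>>> jog_arm:
  motion:
    - [0, 0, 9, 0, 0, 0, 95]
    - [0, 0, 9, 0, 0, 0, 95]
    - [0, 0, 9.5, 0, 0, 0, 95]

```text
t: 17.05
eef_pos: [477.4, 123.0, 190.2]
tcp_rot: [3.142, 0.0, 0.59]
ft_force: [-0.6, -0.4, 0.2]
opening: 0.997
grip_force: 0.0
```

```bash
python3 -c "
from m import *
go(460.7-22*.83,-154.6-22*.55,np.radians(33.5),118)"
```

```text
turn wz 0.3 shift x -189.0 y 222.3 z 13.2 grasp now [477.4 123.  131.2] yaw 0.590 q1 0.12 q6 1.10
```

>>> jog_arm:
  motion:
    - [0, 0, 0, -23.6, 27.8, 0, 95]
    - [0, 0, 0, -23.6, 27.8, 0, 95]
    - [0, 0, 0, -23.6, 27.8, 0, 95]
    - [0, 0, 0, -23.6, 27.8, 0, 95]
    - [0, 0, 0, -23.6, 27.8, 0, 95]
    - [0, 0, 0, -23.6, 27.8, 0, 95]
    - [0, 0, 0, -23.6, 27.8, 6, 95]
    - [0, 0, 0, -23.6, 27.8, 6, 95]
    - [0, 0, 0, 0, 0, 0, 95]
    - [0, 0, 0, 0, 0, 0, 95]

```text
t: 18.3
eef_pos: [445.8, -166.7, 178.2]
tcp_rot: [-3.141, 0.0, 0.595]
ft_force: [0.7, -0.7, -0.5]
opening: 0.996
grip_force: 0.0
```

```bash
python3 - <<'E'
from m import *
c=cam('wrist','w3.png');W=cloud(c)
P=shape(W,(464.5,-159),55,10,28)
print(len(P),P.mean(0),np.median(P[:,2]),cv2.minAreaRect(P[:,:2].astype(np.float32)))
go(460.7,-154.6,np.radians(33.5),22)
W=cloud(cam('top'))
P=shape(W,(476,120),50,20,40);P=P[abs(P[:,0]-476)<40];print(P.mean(0),P[:,2].max(),np.median(P[:,2]),cv2.minAreaRect(P[:,:2].astype(np.float32)))
E
```

```text
4846 [ 469.11322824 -152.72391888   19.23703693] 19.389797942125668 ((465.79925537109375, -159.60406494140625), (81.13877868652344, 32.06024169921875), 35.10057830810547)
turn wz 0.7 shift x 18.8 y -1.7 z 97.3 grasp now [ 445.9 -166.4  119.3] yaw 0.596 q1 -0.50 q6 0.48
[475.38884708 122.29296225  26.31749741] 35.091595041531036 26.146670257655614 ((475.2931213378906, 118.96944427490234), (80.86552429199219, 31.260997772216797), 87.44459533691406)
```

View pics/w3.png

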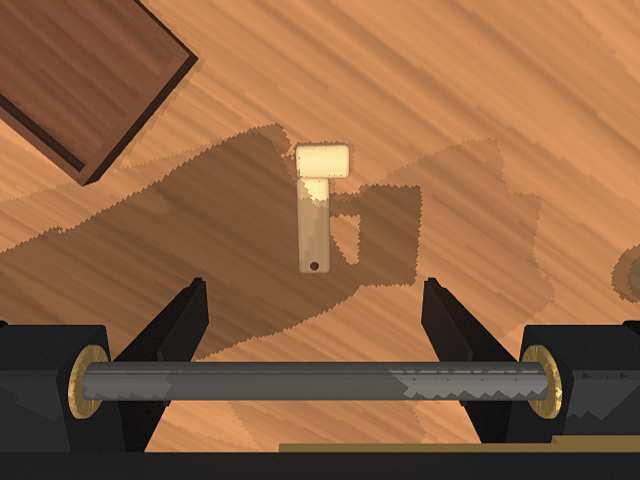

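The right leg is at wrist px (314,215), with its toe to the right at (340,160). The left leg lies flat in the tray, with its top at z 26.

>>> jog_arm:
  motion:
    - [0, 0, 0.5, 20, -3, 10, 70]
    - [0, 0, 0, 0, 0, 35, 60]
    - [0, 0, 0, 0, 0, 35, 50]
    - [0, 0, 0, 0, 0, 16, 45]
    - [0, 0, 0, 0, 0, 0, 10]
    - [0, 0, 0, 0, 0, 0, 10]
    - [0, 0, 0, 0, 0, 0, 10]
    - [0, 0, 0, 0, 0, 0, 10]
    - [0, 0, 0, 0, 0, 0, 10]
    - [0, 0, 0, 0, 0, 0, 10]

```text
t: 19.65
eef_pos: [461.0, -153.4, 82.8]
tcp_rot: [3.141, -0.001, 0.587]
ft_force: [0.1, 1.2, 7.3]
opening: 0.206
grip_force: 30.0
```

>>> jog_arm:
  motion:
    - [0, 0, 0, 0, 0, 0, 10]
    - [0, 0, 0, 0, 0, -30, 10]
    - [0, 0, 0, 0, 0, -40, 10]
    - [0, 0, 0, 0, 0, -30, 10]
    - [0, 0, -9.2, 0, 0, 0, 10]
    - [0, 0, -9.2, 0, 0, 0, 10]
    - [0, 0, -9.2, 0, 0, 0, 10]
    - [0, 0, -9.2, 0, 0, 0, 10]
    - [0, 0, -9.2, 0, 0, 0, 10]

```text
t: 20.78
eef_pos: [460.7, -153.4, 182.4]
tcp_rot: [3.141, 0.0, 1.395]
ft_force: [0.5, -0.3, -0.6]
opening: 0.207
grip_force: 30.0
```

```bash
python3 -c "
from m import *
a=np.radians(79.8)
go(466.5-50*np.cos(a),69-50*np.sin(a),a,32)"
```

```text
turn wz 0.1 shift x 169.9 y -33.7 z 91.4 grasp now [ 460.7 -153.4  123.4] yaw 1.395 q1 -0.46 q6 -0.28
```

>>> jog_arm:
  motion:
    - [0, 0, 0, 42.5, -8.4, 0, 10]
    - [0, 0, 0, 42.5, -8.4, 0, 10]
    - [0, 0, 0, 42.5, -8.4, 0, 10]
    - [0, 0, 0, 42.5, -8.4, 0, 10]
    - [0, 0, 0, 0, 0, 20, 10]
    - [0, 0, 0, 0, 0, 30, 10]
    - [0, 0, 0, 0, 0, 25, 10]
    - [0, 0, 0, 0, 0, 10, 10]
    - [0, 0, 0, 0, 0, 5, 10]
    - [0, 0, 0, 0, 0, 0, 10]

```text
t: 22.02
eef_pos: [458.5, 19.9, 92.5]
tcp_rot: [3.141, 0.0, 1.39]
ft_force: [-1.0, 0.3, 0.2]
opening: 0.208
grip_force: 30.0
```

>>> jog_arm:
  motion:
    - [0, 0, 0, 0, 0, 3, 10]
    - [0, 0, 0, 0, 0, 0, 50]
    - [0, 0, 0, 0, 0, 0, 50]
    - [0, 0, 0, 0, 0, 0, 50]
    - [0, 0, 0, 0, 0, 0, 50]
    - [0, 0, 0, 0, 0, -20, 50]
    - [0, 0, 0, 0, 0, -40, 50]
    - [0, 0, 9.2, 0, 0, -40, 95]
    - [0, 0, 9.2, 0, 0, 0, 95]
    - [0, 0, 9.2, 0, 0, 0, 95]

```text
t: 23.28
eef_pos: [458.4, 20.0, 189.8]
tcp_rot: [3.14, -0.001, 0.903]
ft_force: [-0.4, -0.1, 0.3]
opening: 0.784
grip_force: 0.0
```

```bash
python3 -c "
from m import *
a=np.radians(52)
go(619.8-25*np.cos(a),-76.5-25*np.sin(a),a,128)"
```

```text
turn wz -0.3 shift x -1.6 y 186.6 z 2.8 grasp now [458.4  20.  130.8] yaw 0.903 q1 -0.10 q6 0.57
```

>>> jog_arm:
  motion:
    - [0, 0, 0, 0, 47, 0, 95]
    - [0, 0, 0, 0, 47, 0, 95]
    - [0, 0, 0, 0, 47, 0, 95]
    - [0, 0, 0, -1.5, 45.5, 0, 95]
    - [0, 0, 0, 0, 0, 0, 95]
    - [0, 0, 0, 0, 0, 0, 95]

```text
t: 24.02
eef_pos: [603.8, -95.8, 188.8]
tcp_rot: [-3.14, 0.001, 0.908]
ft_force: [-1.1, 0.7, 0.6]
opening: 1.0
grip_force: 0.0
```

```bash
python3 - <<'E'
from m import *
c=cam('wrist','w4.png');W=cloud(c)
P=shape(W,(619.8,-76.5),32,20,60)
print(len(P),P.mean(0),P[:,2].max(),cv2.minAreaRect(P[:,:2].astype(np.float32)))
P=P[P[:,2]>40];print(P.mean(0),P[P[:,2]>45].mean(0))
go(619.8,-76.5,np.radians(52),28)
W=cloud(cam('top'))
P=shape(W,(458,18),50,20,40);print(P.mean(0),P[:,2].max(),np.median(P[:,2]),cv2.minAreaRect(P[:,:2].astype(np.float32)))
E
```

```text
3059 [623.57415939 -72.56520299  40.4904399 ] 49.69459553608209 ((621.8639526367188, -75.19152069091797), (36.177494049072266, 36.60873794555664), 9.195173263549805)
[622.19066106 -74.49011023  43.52628568] [621.67798352 -74.84259872  45.97430218]
turn wz 0.0 shift x 24.8 y 1.0 z 102.0 grasp now [603.7 -95.4 130. ] yaw 0.908 q1 -0.26 q6 0.40
[503.08947014   4.01858294  22.87242889] 28.909081480104305 21.565840957750197 ((504.4296875, 7.757048606872559), (31.80048942565918, 3.3312697410583496), 76.04701232910156)
```

View pics/w4.png

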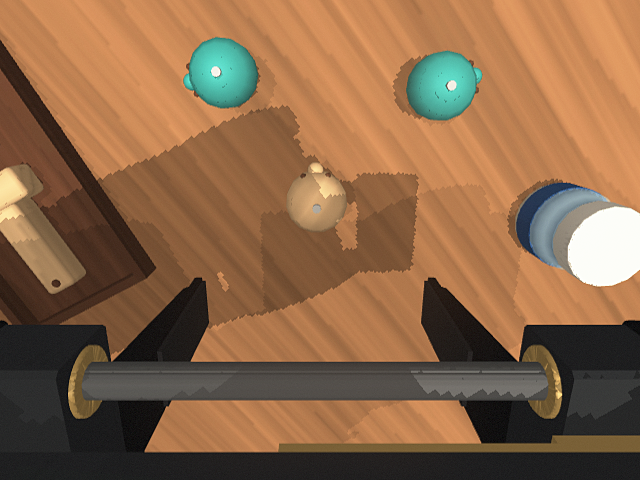

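The plain wooden small head is at wrist px (317,200), with its nose straight ahead at (317,168). The turquoise look-alikes at (223,72) and (441,85) stay clear of the gripper.

>>> jog_arm:
  motion:
    - [0, 0, 0, 26, 0.5, 10, 80]
    - [0, 0, 0, 0, 0, 35, 75]
    - [0, 0, 0, 0, 0, 35, 70]
    - [0, 0, 0, 0, 0, 22, 60]
    - [0, 0, 0, 0, 0, 0, 50]
    - [0, 0, 0, 0, 0, 0, 25]
    - [0, 0, 0, 0, 0, 0, 25]
    - [0, 0, 0, 0, 0, 0, 25]
    - [0, 0, 0, 0, 0, 0, 25]
    - [0, 0, 0, 0, 0, 0, 25]

```text
t: 25.38
eef_pos: [621.2, -75.8, 88.5]
tcp_rot: [3.14, -0.001, 0.908]
ft_force: [-0.2, 1.3, 8.0]
opening: 0.376
grip_force: 30.0
```

>>> jog_arm:
  motion:
    - [0, 0, 0, 0, 0, 0, 25]
    - [0, 0, 0, 0, 0, -30, 25]
    - [0, 0, 0, 0, 0, -40, 25]
    - [0, 0, 0, 0, 0, -30, 25]

```text
t: 25.88
eef_pos: [621.0, -75.9, 189.2]
tcp_rot: [3.14, -0.001, 0.908]
ft_force: [-0.2, -0.3, -0.0]
opening: 0.372
grip_force: 30.0
```

```bash
python3 -c "
from m import *
a=env.state()['tcp_rot'][2]
go(456+25,339+25,a,32)
c=cam('wrist','w5.png')"
```

```text
turn wz -0.0 shift x 260.6 y -381.0 z 98.2 grasp now [621.  -75.9 130.2] yaw 0.908 q1 -0.23 q6 0.44
```

View pics/w5.png

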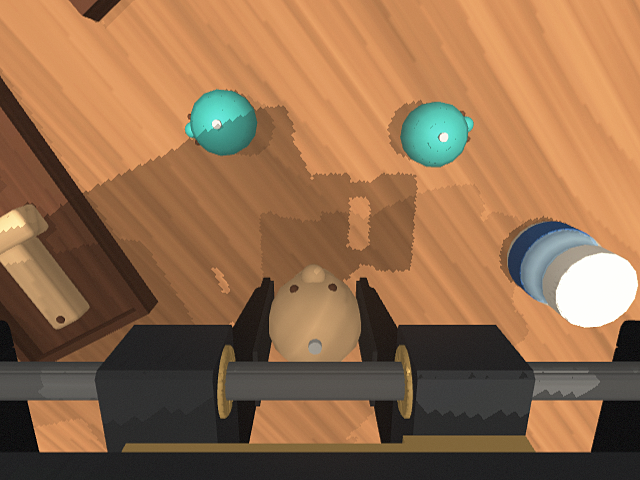

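```bash
python3 -c "
from m import *
a=env.state()['tcp_rot'][2]
go(474.5,362.6,a,35)"
```

```text
turn wz -0.0 shift x 255.1 y -386.1 z 98.8 grasp now [622.  -76.  133.8] yaw 0.908 q1 -0.23 q6 0.44
```

>>> jog_arm:
  motion:
    - [0, 0, 0, 25.5, -38.6, 0, 25]
    - [0, 0, 0, 25.5, -38.6, 0, 25]
    - [0, 0, 0, 25.5, -38.6, 0, 25]
    - [0, 0, 0, 25.5, -38.6, 0, 25]
    - [0, 0, 0, 25.5, -38.6, 0, 25]
    - [0, 0, 0, 25.5, -38.6, 0, 25]
    - [0, 0, 0, 25.5, -38.6, 0, 25]
    - [0, 0, 0, 25.5, -38.6, 0, 25]
    - [0, 0, 0, 25.5, -38.6, 0, 25]
    - [0, 0, 0, 25.5, -38.6, 0, 25]

```text
t: 27.18
eef_pos: [472.8, 364.1, 187.5]
tcp_rot: [3.141, -0.001, 0.908]
ft_force: [0.6, -0.2, 0.2]
opening: 0.38
grip_force: 30.0
```

>>> jog_arm:
  motion:
    - [0, 0, 0, 0, 0, 20, 25]
    - [0, 0, 0, 0, 0, 30, 25]
    - [0, 0, 0, 0, 0, 25, 25]
    - [0, 0, 0, 0, 0, 10, 25]
    - [0, 0, 0, 0, 0, 5, 25]
    - [0, 0, 0, 0, 0, 0, 25]

```text
t: 27.92
eef_pos: [473.6, 362.8, 97.6]
tcp_rot: [3.141, -0.001, 0.908]
ft_force: [-1.1, -0.3, 1.6]
opening: 0.377
grip_force: 30.0
```

>>> jog_arm:
  motion:
    - [0, 0, 0, 0, 0, 3, 25]
    - [0, 0, 0, 0, 0, 1, 25]
    - [0, 0, 0, 0, 0, 0, 25]

```text
t: 28.3
eef_pos: [473.5, 362.7, 93.3]
tcp_rot: [3.141, -0.0, 0.908]
ft_force: [0.0, 0.6, -0.3]
opening: 0.375
grip_force: 30.0
```

```bash
python3 - <<'E'
from m import *
s=env.state();print(s['eef_pos'],s['ft_force'])
W=cloud(cam('side','s2.png'))
i=cv2.imread('pics/s2.png')[120:230,200:330];cv2.imwrite('pics/s2c.png',cv2.resize(i,None,fx=4,fy=4,interpolation=2))
E
```

```text
[473.49759896 362.72133805  93.34622656] [ 0.02616421  0.58852676 -0.32376346]
```

View pics/s2c.png

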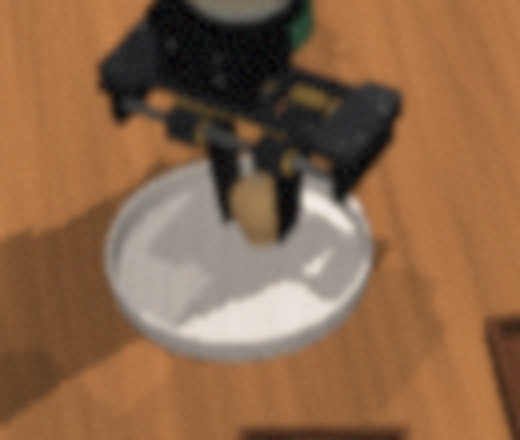

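The small head is held just over the dish floor at crop px (257,215).

>>> jog_arm:
  motion:
    - [0, 0, 0, 0, 0, 1, 25]
    - [0, 0, 0, 0, 0, 0, 25]

```text
t: 28.6
eef_pos: [473.5, 362.8, 92.5]
tcp_rot: [3.141, -0.0, 0.908]
ft_force: [-0.4, -0.7, 4.6]
opening: 0.374
grip_force: 30.0
```

Contact is felt at 4.6 N. Next I release, rise and turn towards the big head's grip yaw (-28°).

>>> jog_arm:
  motion:
    - [0, 0, 0, 0, 0, 0, 45]
    - [0, 0, 0, 0, 0, 0, 60]
    - [0, 0, 0, 0, 0, 0, 60]
    - [0, 0, 0, 0, 0, 0, 60]
    - [0, 0, 0, 0, 0, -20, 60]
    - [0, 0, 0, 0, 0, -40, 60]
    - [0, 0, 0, 0, 0, -40, 95]
    - [0, 0, 10, 0, 0, -10, 95]
    - [0, 0, 10, 0, 0, 0, 95]
    - [0, 0, 10, 0, 0, 0, 95]

```text
t: 29.85
eef_pos: [473.4, 362.7, 202.4]
tcp_rot: [3.142, -0.0, 0.379]
ft_force: [0.4, -0.1, -0.1]
opening: 0.977
grip_force: 0.0
```

>>> jog_arm:
  motion:
    - [0, 0, 10, 0, 0, 0, 95]
    - [0, 0, 10, 0, 0, 0, 95]
    - [0, 0, 10, 0, 0, 0, 95]
    - [0, 0, 10, 0, 0, 0, 95]
    - [0, 0, 10, 0, 0, 0, 95]

```text
t: 30.48
eef_pos: [473.4, 362.7, 202.1]
tcp_rot: [3.141, 0.0, -0.494]
ft_force: [-0.5, -1.5, 0.8]
opening: 0.998
grip_force: 0.0
```

```bash
python3 -c "
from m import *
a=np.radians(-28)
go(552.5-25*np.cos(a),-373-25*np.sin(a),a,138)"
```

```text
turn wz -0.3 shift x 390.2 y 612.4 z 5.1 grasp now [473.4 362.7 143.1] yaw -0.494 q1 0.54 q6 2.61
```

>>> jog_arm:
  motion:
    - [0, 0, 0, 26, 40.8, 0, 95]
    - [0, 0, 0, 26, 40.8, 0, 95]
    - [0, 0, 0, 26, 40.8, 0, 95]
    - [0, 0, 0, 26, 40.8, 0, 95]
    - [0, 0, 0, 26, 40.8, 0, 95]
    - [0, 0, 0, 26, 40.8, 0, 95]
    - [0, 0, 0, 26, 40.8, 0, 95]
    - [0, 0, 0, 26, 40.8, 0, 95]
    - [0, 0, 0, 26, 40.8, 0, 95]
    - [0, 0, 0, 26, 40.8, 0, 95]

```text
t: 31.72
eef_pos: [511.7, -121.2, 202.3]
tcp_rot: [-3.142, -0.0, -0.488]
ft_force: [0.4, -0.1, 0.4]
opening: 1.003
grip_force: 0.0
```

>>> jog_arm:
  motion:
    - [0, 0, 0, 26, 40.8, 0, 95]
    - [0, 0, 0, 26, 40.8, 0, 95]
    - [0, 0, 0, 26, 40.8, 0, 95]
    - [0, 0, 0, 26, 40.8, 0, 95]
    - [0, 0, 0, 26, 40.8, 0, 95]
    - [0, 0, 0, 0, 0, 0, 95]
    - [0, 0, 0, 0, 0, 0, 95]

```text
t: 32.6
eef_pos: [530.6, -360.3, 201.9]
tcp_rot: [-3.141, 0.001, -0.489]
ft_force: [0.2, 0.5, 0.1]
opening: 0.995
grip_force: 0.0
```

```bash
python3 - <<'E'
from m import *
c=cam('wrist','w6.png');W=cloud(c)
P=shape(W,(552.5,-373),40,25,75)
print(len(P),P.mean(0),P[:,2].max(),cv2.minAreaRect(P[:,:2].astype(np.float32)))
print(P[P[:,2]>50].mean(0),P[P[:,2]>56].mean(0))
go(552.5,-373,np.radians(-28),35)
W=cloud(cam('top','t6.png'))
P=shape(W,(458,18),50,20,40);P=P[abs(P[:,0]-458)<35];print(P.mean(0),np.median(P[:,2]),cv2.minAreaRect(P[:,:2].astype(np.float32)))
P=shape(W,(473,363),30,28,80);print(P.mean(0),P[:,2].max(),cv2.minAreaRect(P[:,:2].astype(np.float32)))
E
```

```text
4623 [ 557.73974485 -375.35464358   50.91486969] 61.30218148402079 ((554.2252807617188, -373.3675537109375), (45.53301239013672, 45.737342834472656), 15.024090766906738)
[ 555.16035631 -373.98814487   54.48675012] [ 554.43698133 -373.64584867   57.17964404]
turn wz 0.1 shift x 25.4 y 1.4 z 108.1 grasp now [ 530.7 -359.9  143.1] yaw -0.488 q1 -0.70 q6 1.36
[461.10329261  22.10193153  26.49871034] 26.54181128586424 ((463.9584655761719, 17.821067810058594), (80.96878814697266, 31.372270584106445), 79.27973937988281)
[473.38837738 359.97183132  45.03075887] 58.698200035514446 ((473.7651672363281, 360.54571533203125), (35.86017990112305, 35.27265930175781), 7.4813666343688965)
```

View pics/w6.png

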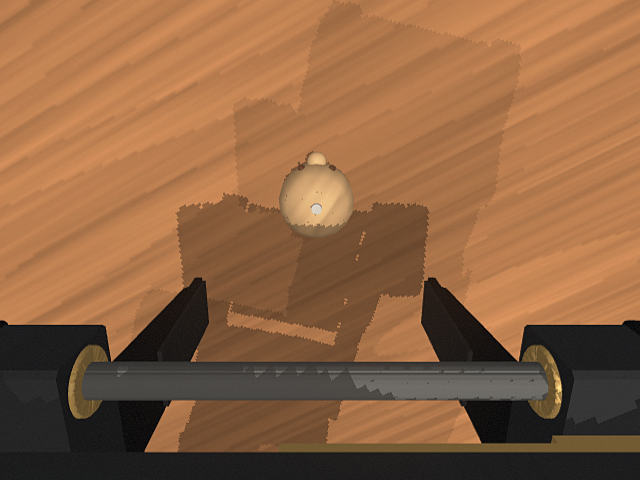

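The big head is at wrist px (316,200), upright, with its nose straight ahead at (317,158). The small head stands in the dish and the right leg lies flat.

>>> jog_arm:
  motion:
    - [0, 0, 0, 27, 0, 10, 90]
    - [0, 0, 0, 0, 0, 40, 85]
    - [0, 0, 0, 0, 0, 36, 80]
    - [0, 0, 0, 0, 0, 22, 70]
    - [0, 0, 0, 0, 0, 0, 60]
    - [0, 0, 0, 0, 0, 0, 35]
    - [0, 0, 0, 0, 0, 0, 35]
    - [0, 0, 0, 0, 0, 0, 35]
    - [0, 0, 0, 0, 0, 0, 35]
    - [0, 0, 0, 0, 0, 0, 35]

```text
t: 33.95
eef_pos: [555.1, -373.5, 95.7]
tcp_rot: [3.141, -0.002, -0.488]
ft_force: [-0.5, 1.3, 7.1]
opening: 0.476
grip_force: 30.0
```

>>> jog_arm:
  motion:
    - [0, 0, 0, 0, 0, 0, 35]
    - [0, 0, 0, 0, 0, -30, 35]
    - [0, 0, 0, 0, 0, -40, 35]
    - [0, 0, 0, 0, 0, -30, 35]
    - [0, 0, 0, 0, 0, 0, 35]

```text
t: 34.58
eef_pos: [555.2, -373.8, 197.0]
tcp_rot: [3.141, -0.005, -0.488]
ft_force: [-0.4, 0.3, -1.9]
opening: 0.476
grip_force: 30.0
```

```bash
python3 -c "
from m import *
a=env.state()['tcp_rot'][2]
go(437,314,np.radians(52),45)
go(437,314,a,45)
go(437,314,np.radians(-8),45)
"
```

```text
turn wz -80.0 shift x 469.2 y -516.6 z 93.0 grasp now [ 555.2 -373.8  138. ] yaw -0.488 q1 -0.69 q6 1.37
turn wz -0.0 shift x -427.0 y -552.0 z 93.0 grasp now [ 555.2 -373.8  138. ] yaw -0.488 q1 -0.69 q6 1.37
turn wz -20.0 shift x -212.8 y -664.7 z 93.0 grasp now [ 555.2 -373.8  138. ] yaw -0.488 q1 -0.69 q6 1.37
```

>>> jog_arm:
  motion:
    - [0, 0, -10, 0, 0, 0, 35]
    - [0, 0, -10, 0, 0, 0, 35]
    - [0, 0, -10, 0, 0, 0, 35]
    - [0, 0, -10, 0, 0, 0, 35]
    - [0, 0, -10, 0, 0, 0, 35]
    - [0, 0, -10, 0, 0, 0, 35]
    - [0, 0, -10, 0, 0, 0, 35]
    - [0, 0, -10, 0, 0, 0, 35]

```text
t: 35.58
eef_pos: [554.3, -373.2, 192.9]
tcp_rot: [-3.14, 0.0, 0.914]
ft_force: [0.2, -0.2, -0.1]
opening: 0.476
grip_force: 30.0
```

>>> jog_arm:
  motion:
    - [0, 0, 0, 33.5, -36.9, 0, 35]
    - [0, 0, 0, 33.5, -36.9, 0, 35]
    - [0, 0, 0, 33.5, -36.9, 0, 35]
    - [0, 0, 0, 33.5, -36.9, 0, 35]
    - [0, 0, 0, 33.5, -36.9, 0, 35]
    - [0, 0, 0, 33.5, -36.9, 0, 35]
    - [0, 0, 0, 33.5, -36.9, 0, 35]
    - [0, 0, 0, 33.5, -36.9, 0, 35]
    - [0, 0, 0, 33.5, -36.9, 0, 35]
    - [0, 0, 0, 33.5, -36.9, 0, 35]

```text
t: 36.83
eef_pos: [469.1, 119.2, 193.4]
tcp_rot: [-3.141, 0.001, 0.908]
ft_force: [-0.4, -0.2, -1.0]
opening: 0.476
grip_force: 30.0
```

>>> jog_arm:
  motion:
    - [0, 0, 0, 33.5, -36.9, 0, 35]
    - [0, 0, 0, 33.5, -36.9, 0, 35]
    - [0, 0, 0, 33.5, -36.9, 0, 35]
    - [0, 0, 0, 33.5, -36.9, 0, 35]
    - [0, 0, 0, 0, 0, 0, 35]
    - [0, 0, 0, 0, 0, 0, 35]

```text
t: 37.58
eef_pos: [435.6, 313.7, 193.4]
tcp_rot: [-3.141, 0.002, 0.909]
ft_force: [-0.8, -0.4, -0.5]
opening: 0.476
grip_force: 30.0
```

```bash
python3 -c "
from m import *
go(437.5,315.4,np.radians(52),40.7)
"
```

```text
turn wz 0.1 shift x 2.5 y 0.4 z 93.7 grasp now [435.6 313.7 134.4] yaw 0.909 q1 0.50 q6 1.16
```

>>> jog_arm:
  motion:
    - [0, 0, 0, 2, 0, 20, 35]
    - [0, 0, 0, 0, 0, 30, 35]
    - [0, 0, 0, 0, 0, 25, 35]
    - [0, 0, 0, 0, 0, 12, 35]
    - [0, 0, 0, 0, 0, 4, 35]
    - [0, 0, 0, 0, 0, 0, 35]
    - [0, 0, 0, 0, 0, 1, 35]
    - [0, 0, 0, 0, 0, 0, 35]

```text
t: 38.58
eef_pos: [437.3, 315.8, 102.6]
tcp_rot: [3.141, -0.001, 0.908]
ft_force: [-0.1, -0.1, 0.1]
opening: 0.475
grip_force: 30.0
```

>>> jog_arm:
  motion:
    - [0, 0, 0, 0, 0, 1.5, 35]
    - [0, 0, 0, 0, 0, 0, 35]
    - [0, 0, 0, 0, 0, 1, 35]
    - [0, 0, 0, 0, 0, 0, 35]

```text
t: 39.08
eef_pos: [437.3, 315.8, 99.7]
tcp_rot: [3.142, 0.0, 0.908]
ft_force: [-0.2, -0.4, -0.7]
opening: 0.475
grip_force: 30.0
```

>>> jog_arm:
  motion:
    - [0, 0, 0, 0, 0, 0.7, 35]
    - [0, 0, 0, 0, 0, 0, 35]

```text
t: 39.33
eef_pos: [437.3, 315.8, 99.6]
tcp_rot: [3.141, -0.0, 0.908]
ft_force: [-1.2, -0.9, 10.2]
opening: 0.472
grip_force: 30.0
```

Contact. Now I release, rise and back away.

>>> jog_arm:
  motion:
    - [0, 0, 0, 0, 0, 0, 55]
    - [0, 0, 0, 0, 0, 0, 70]
    - [0, 0, 0, 0, 0, 0, 70]
    - [0, 0, 0, 0, 0, 0, 70]
    - [0, 0, 0, 0, 0, -20, 70]
    - [0, 0, 0, 0, 0, -40, 70]
    - [0, 0, 0, 0, 0, -50, 70]
    - [0, 0, 0, 0, 0, -20, 70]

```text
t: 40.33
eef_pos: [437.6, 316.0, 231.6]
tcp_rot: [3.14, -0.003, 0.908]
ft_force: [0.3, -0.4, -0.0]
opening: 0.736
grip_force: 0.0
```

>>> jog_arm:
  motion:
    - [0, 0, 0, -33, 37, 0, 70]
    - [0, 0, 0, -33, 37, 0, 70]
    - [0, 0, 0, -33, 37, 0, 70]
    - [0, 0, 0, -33, 37, 0, 70]
    - [0, 0, 0, -33, 37, 0, 70]
    - [0, 0, 0, -33, 37, 0, 70]
    - [0, 0, 0, -33, 37, 0, 70]
    - [0, 0, 0, -33, 37, 0, 70]
    - [0, 0, 0, -33, 37, 0, 70]
    - [0, 0, 0, 0, 0, 0, 70]

```text
t: 41.58
eef_pos: [517.3, -126.0, 228.8]
tcp_rot: [3.141, 0.0, 0.905]
ft_force: [-0.4, 1.0, -0.2]
opening: 0.738
grip_force: 0.0
```

```bash
python3 - <<'E'
from m import *
c=cam('side','s7.png');W=cloud(c)
Wt=cloud(cam('top','t7.png'))
for nm,xy,r,z0,z1 in [('small',(473.5,361),28,26,90),('big',(437.5,315.5),30,28,90),('Lleg',(475,119),50,21,40),('Rleg',(459,20),50,21,40),('torso',(671,173),55,26,60),('jar',(733,-188),45,40,90)]:
    P=shape(Wt,xy,r,z0,z1)
    if len(P): print(nm,len(P),np.percentile(P[:,2],[50,97]).round(1),cv2.minAreaRect(P[:,:2].astype(np.float32)))
a=cv2.imread('pics/s7.png')[120:340,190:430];cv2.imwrite('pics/s7c.png',cv2.resize(a,(640,587),interpolation=2))
E
```

```text
small 207 [45.8 53.6] ((473.8514404296875, 361.1048583984375), (35.528621673583984, 35.475040435791016), 4.943801403045654)
big 332 [56.4 64.7] ((436.3213806152344, 313.22210693359375), (44.839576721191406, 46.51213073730469), 8.179511070251465)
Lleg 330 [26.  30.9] ((472.81243896484375, 117.859619140625), (78.94503021240234, 84.86829376220703), 43.684783935546875)
Rleg 332 [26.4 31.6] ((460.48846435546875, 19.30998992919922), (96.17704010009766, 76.5110855102539), 15.900550842285156)
torso 596 [36.3 42. ] ((672.3151245117188, 173.1437530517578), (55.295955657958984, 78.3547134399414), 0.6858853101730347)
jar 327 [62.2 67.8] ((734.757080078125, -189.13809204101562), (45.58391189575195, 45.97029113769531), 70.22425079345703)
```

View pics/s7c.png

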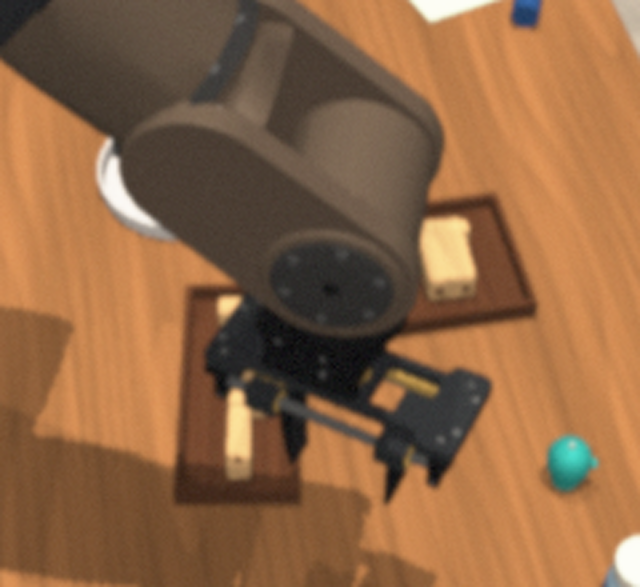

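The top view puts every part in place at the expected height: heads +4 mm and trays +6 mm over their bench readings, with the jar unmoved. In the side crop the arm stands clear, hiding the dish.

```bash
python3 -c "
from cell import env
print(env.job_done())"
```

```text
the job is handed in; nothing more can be done
None
```

I handed the job in with both heads upright in the dish, both legs flat end to end in the long tray, and the torso flat in the square tray. Everything was released by about 42 s. The last check showed the jar unmoved; I did not re-measure the brush pot, but the arm stayed clear of it. The hand-in returned no verdict.

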